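# Roll the foam ball into the gluing board's pocket and close the jaw

## Robot

A 6-joint arm with a two-finger parallel gripper is mounted at the origin on a cart in front of the work surface, level with it; the furniture and walls round the work are solid. World frame = base frame: x ahead of the robot, y to its left, z up, the work surface at z = 0. Lengths are in mm, angles in rad, forces in N, time in s.
With the tool pointing down it reaches from about 350 to 975 mm from the base axis. Payload 7.1 kg.
Tool frame: the origin (TCP) lies between the finger pads; the fingertips stand 19 mm ahead of it and the grasp point (between the pads) is the TCP (ctrl.tcp_to_tips is the distance from the TCP to the fingertips, in mm); z points along the fingers, y is the line along which they close (so a half turn about z gives the same grasp; the last joint's range is limited). The gripper opens to 88 mm and grips with 3 to 60 N. Pads are 20 mm wide; open, the fingers measure 115 mm over their backs; the gripper's body (75 mm by 178 mm) begins 61 mm behind the grasp point.
Start: joints at [1.268, 0.423, 1.63, -0, 1.089, -0.019], TCP at [174.972, 599.991, 241.675] pointing down, gripper open.
Joint ranges: [-3, 3], [-0.9, 2.11], [0.09, 2.58], [-1.31, 4.45], [0.11, 2.69], [-2.54, 2.54]. Speed limits (rad/s): [2.39, 2.39, 3.01, 3.14, 3.14, 3.14].

## Interface

Orientations are given as a rotation vector (axis times angle).
In Python, from workcell import status, optics, ctrl gives the robot as it stands. The module is installed in compiled form; this text tells all that it offers.
- The arm moves only by the shell command python3 -m inch 'ROWS'. ROWS is JSON, a list that holds one entry, the list of rows, each a list of 7 numbers: the shift along the tool's x, y, z in mm, then the turn, a rotation vector about the tool's x, y, z in rad, then the opening in per cent of the stroke, from 0 (shut) to 100 (fully open). A call has 1 to 20 rows; each row is the pose to reach, as a shift and turn from the pose commanded when the call began, along the tool's axes at that moment; what a row does not reach only later rows make up. A row lasts 1/10 s, in which the tool goes at most 50 mm and 8.59 degrees, less where a joint would pass 70% of its speed; a pose out of reach is approached as far as the arm can. A call with a gripper value outside its range is refused whole. The fingers move at their own pace and stop on an object; the grip force is fixed at half the most. Time passes only in rows, so rows that repeat a pose let the fingers close. It gives the time, the measured TCP pose, the force, the opening and the grip force at its end, in the units of the state.
- status.get_obs(): the state, without advancing time (a new reading comes with each control period).
- optics.get_image(name): name is "scene" or "top"; returns a dict with "frame" (420x560x3 uint8, red, green, blue), "fx", "fy", "cx", "cy" (pixels), "k1" (the pictures are not rectified: a ray, as slopes to the right and down, at radius r is drawn at 1 + k1 r^2 times it, then the intrinsics apply), "rvec" (rotation vector, rad) and "tvec" (3), from world to camera coordinates, as OpenCV has them. Camera axes: x right, y down, z forward; pixel columns grow to the right and rows downward; lengths in mm; the calibration is good to about 2 mm. A picture is of the moment at which its call begins. There is no depth.
- ctrl.close_job(): hands the job in; it is judged then, once.
The state is a dict: "t": time; "qpos": joint angles; "qvel": joint speeds; "joint_torque": joint torques, N m; "ee_pos": TCP position; "orientation": TCP orientation; "ft_force": force on the tool from outside, world axes, zero at the start; "moment": the same for the moment, N m; "width": finger opening in mm; "grasp_force": force on a finger pad.
Only numpy, scipy, OpenCV 4.12 (cv2) and the standard library are available. Lean on these libraries where they do the work, as an engineer would, in place of code of your own. Each camera call takes 0.05 s, during which the arm holds its last target. There are 200 camera calls.

## Task

Set the big foam ball up for gluing: nudge it along the wooden board, without lifting it, until it drops into the round pocket and sits there. Then slide the wooden V jaw fully home against it, and leave the glue stick, the foam egg and the roll of tape beside the board where they are.

Things in the scene. Friction and masses are not known exactly. Their poses are not given: they have to be found in the camera images.
- board: plywood gluing board fixed to the table, 260 mm (its x) by 360 mm (its y), 22 mm thick, with a wooden rim all round, 12 mm wide and standing 12 mm above the board's top. Origin: centre of its underside, z up. The ball starts on its -y half; the pocket is just past the middle; the jaw is on the +y half
- pocket (a point): centre of the mouth of the round pocket, at the height of the board's top; the point's axes are parallel to the board's. The pocket is a 60 mm wide hole, 16 mm deep, at y = +20 mm on the board's y axis. The ball sits on its edge: seated, the ball's centre is 40 mm above this point
- ball_center (a point): centre of the loose white foam ball, 100 mm across (too wide to grasp), about 60 g, which rolls easily; lying on the board its centre is 50 mm above the board's top and it is 10 mm lower in the pocket
- jaw_knob (a point): top centre of the round wooden knob on the sliding jaw, 85 mm above the board's top. The knob's neck is 18 mm across, its head (upper 10 mm) 22 mm; it stands 39 mm proud of the jaw's block, which is 68 mm (board x) by 26 mm (board y). Fully home, the knob is 71 mm to the board's +y of the pocket's centre
- jaw (a joint): travel of the wooden jaw in m: 0 open (knob 126 mm from the pocket's centre), 0.055 fully home against its stop. It slides along the board's -y direction, towards the pocket, drags with about 1.5 N and stays where it is left. Two arms, a V seen from above, splay from its block towards the pocket, their tops 45 mm above the board's top; home, the V clears the seated ball by 2 mm
- glue_stick: standing glue stick with orange cap, 25 mm across, 94 mm tall, loose, on the table at the robot's side of the board; origin at the centre of its underside, z up along it
- foam_egg: loose foam egg, 40 x 54 x 38 mm, lying on the table beyond the board; origin at its underside
- tape: roll of masking tape, 93 x 98 x 24 mm, lying flat on the table off the board's -y end; origin at the centre of its underside
Things that resemble listed ones, but are neither listed nor needed, are in the scene too. What is shaped like the part that bears ball_center but red is not meant.

How it is judged:
By the outcome, as a careful person would: the job done as asked, in the order asked, and still so for the second after the job is handed in, with the robot touching nothing.
It also fails if it takes over 45 s, if anything falls off the work surface, if the arm or the gripper's body presses on something with over 40 N, if the wrist force passes 120 N, or if a joint passes its speed limit or range.

## Working session

There is one attempt and no reset: what is moved stays moved. The work goes in short steps, Python scripts to look and compute and a shell command to move; the robot and the scene stay as the last step left them, time stands still between calls to the robot, and variables do not carry over. Pictures are saved under pics/ and viewed, at most 11 in all, crops included, and the job is handed in when it is done.

```bash
mkdir -p pics
cat > h.py <<'E'
import numpy as np, cv2
from scipy.spatial.transform import Rotation as R
from workcell import status, optics, ctrl
def cam(n):
    im=optics.get_image(n); im['R']=R.from_rotvec(im['rvec']).as_matrix(); return im
def ray(im,u,v):
    d=np.array([(u-im['cx'])/im['fx'],(v-im['cy'])/im['fy']]); s=d.copy()
    for _ in range(30): s=d/(1+im['k1']*(s@s))
    w=im['R'].T@np.array([s[0],s[1],1]); o=-im['R'].T@np.array(im['tvec']); return o,w/np.linalg.norm(w)
def onz(im,u,v,z):
    o,w=ray(im,u,v); return o+w*(z-o[2])/w[2]
def proj(im,p):
    c=im['R']@np.array(p,float)+im['tvec']; s=c[:2]/c[2]; s=s*(1+im['k1']*(s@s))
    return np.array([im['cx']+im['fx']*s[0],im['cy']+im['fy']*s[1]])
def save(im,name): cv2.imwrite('pics/'+name,im['frame'][:,:,::-1])
E
python3 - <<'E'
from h import *
for n in('scene','top'):
    im=cam(n);save(im,n+'1.png');print(n,im['fx'],im['k1'],-im['R'].T@im['tvec'])
print(status.get_obs())
E
```

```text
scene 417.88715800863656 -0.10530139490729891 [  -6.86873757 -245.64672     658.17259349]
top 464.90681000569793 -0.07522588696925404 [482.17840538   7.4082631  987.56069236]
{'t': 0.1, 'qpos': array([ 1.26799123e+00,  4.23785040e-01,  1.63058494e+00,  2.97138853e-05,
        1.08860225e+00, -1.89811105e-02]), 'qvel': array([-0.00033242, -0.00092053, -0.0014465 ,  0.00062996, -0.00038692,
       -0.00021118]), 'joint_torque': array([ 3.42783687e-04, -5.45612061e+01, -2.74326271e+01,  6.44874922e-02,
        1.88039633e-02,  1.62402972e-05]), 'ee_pos': array([174.83572216, 599.56303692, 240.97779063]), 'orientation': array([-4.44321166e-01, -3.10976314e+00,  2.13225135e-03]), 'ft_force': array([-0.3865481 ,  0.06377518, -0.13506459]), 'moment': array([0.02575985, 0.01636637, 0.01305746]), 'grasp_force': 0.0, 'width': 87.62113781393366}
```

View pics/scene1.png

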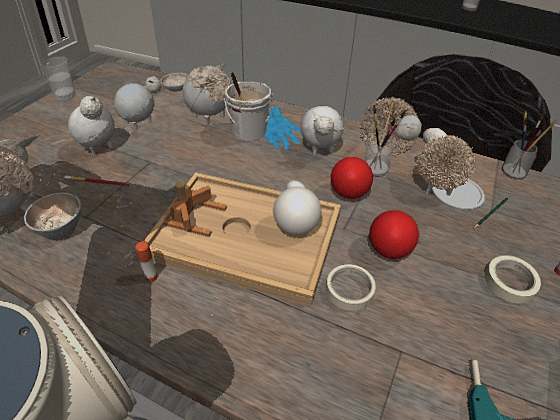

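View pics/top1.png

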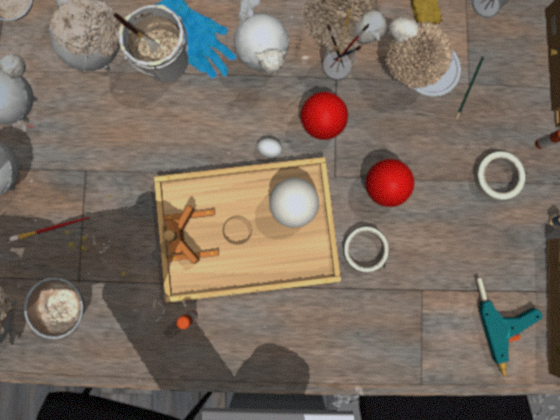

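The white ball shows at scene (298,211) and top (294,202), with the pocket at top (237,229) and the jaw at top (180,236). Things that could be taken for the ball, in the top view:
- red balls at (324,115) and (390,183)
- foam sheep at (262,42)
- egg at (269,147)

I choose the white one on the board. The tape beside the board is at (366,249), and the decoy roll is at (500,175).

Run:
```python
from h import *
im=cam('top');sc=cam('scene');np.save('pics/top.npy',im['frame'])
c=cv2.resize(im['frame'][145:335,145:405],None,fx=3,fy=3,interpolation=cv2.INTER_CUBIC)
cv2.imwrite('pics/crop1.png',c[:,:,::-1])
c=cv2.resize(sc['frame'][160:310,130:390],None,fx=3,fy=3,interpolation=cv2.INTER_CUBIC)
cv2.imwrite('pics/crop2.png',c[:,:,::-1])
def ball(im,box):
    h=cv2.cvtColor(im['frame'],cv2.COLOR_RGB2HSV);x0,y0,x1,y1=box
    m=np.zeros(h.shape[:2],np.uint8);m[y0:y1,x0:x1]=((h[...,1]<60)&(h[...,2]>70))[y0:y1,x0:x1]
    cs=max(cv2.findContours(m,0,2)[0],key=cv2.contourArea);return cv2.minEnclosingCircle(cs),cv2.fitEllipse(cv2.convexHull(cs))
a,ae=ball(im,(260,165,325,235));b,be=ball(sc,(265,188,330,245));print(a,ae,b,be)
print(onz(im,*ae[0],72),onz(sc,*be[0],72))
for u,v in[(154,177),(326,158),(341,279),(166,301)]:print('corner',onz(im,u,v,34)[:2])
print('pocket',onz(im,237,229,22)[:2],onz(sc,237,226,22)[:2])
```

```text
((293.75384521484375, 202.07522583007812), 25.076528549194336) ((293.7123107910156, 202.0859375), (49.2915153503418, 49.77505111694336), 16.466176986694336) ((299.051025390625, 202.24513244628906), 32.35569381713867) ((298.4869689941406, 199.27243041992188), (58.185489654541016, 69.27194213867188), 4.9916229248046875)
[582.73920897 -21.21381993  72.        ] [618.13399795  -6.56758718  72.        ]
corner [631.24561278 269.13679464]
corner [681.44365068 -87.62139572]
corner [ 431.90533678 -122.75200827]
corner [378.01847048 231.50945582]
pocket [528.7601172   93.55347309] [531.11777603  96.17453622]
```

View pics/crop1.png

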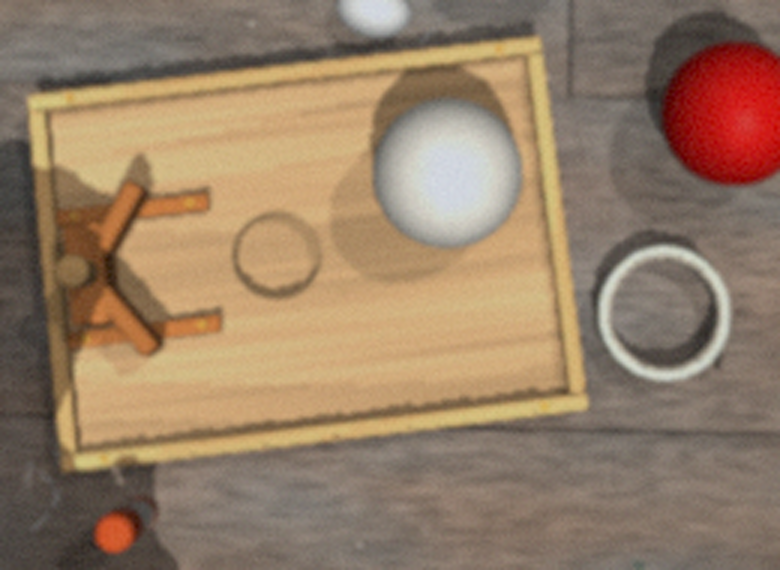

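View pics/crop2.png

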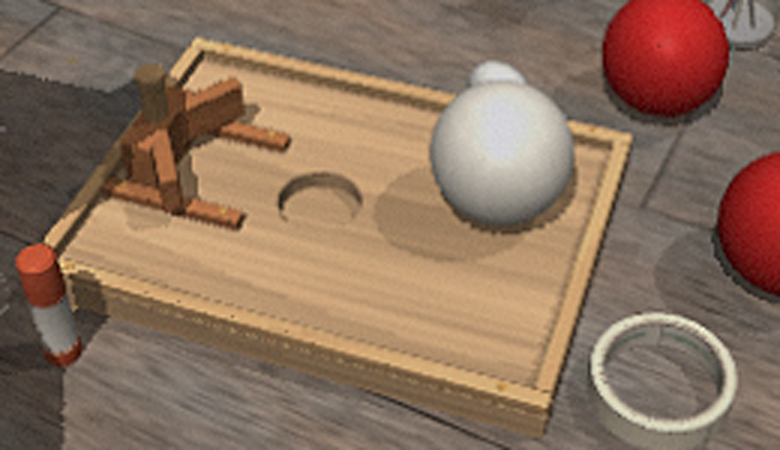

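Crop 1 confirms the choice: white ball at crop (447,172), pocket ring (277,255), knob (73,269). The jaw is open, the tape is off the -y end, the egg is beyond the board and the glue stick is on the robot's side.

```bash
cat >> h.py <<'E'
def goto(p,ang,obs=None,tool=None):
    """shift/turn in current tool frame to world p, tool down with x axis at heading ang (deg)"""
    o=status.get_obs(); T=R.from_rotvec(o['orientation'])
    a=np.radians(ang); x=np.array([np.cos(a),np.sin(a),0]); z=np.array([0,0,-1.]); D=np.column_stack([x,np.cross(z,x),z])
    return T.inv().apply(np.array(p)-o['ee_pos']).round(1),(T.inv()*R.from_matrix(D)).as_rotvec().round(3)
E
python3 - <<'E'
from h import *
im=cam('top');sc=cam('scene')
cs=[onz(im,u/3+145-.33,v/3+145-.33,34)[:2] for u,v in[(30,97),(540,38),(587,407),(63,470)]]
c=np.mean(cs,0);yy=(cs[0]-cs[1])+(cs[3]-cs[2]);xx=cs[0]-cs[3]+cs[1]-cs[2]
print(c,np.degrees(np.arctan2(-yy[0],yy[1])),np.degrees(np.arctan2(xx[1],xx[0])),[np.linalg.norm(cs[i]-cs[i-1]) for i in range(4)])
th=np.mean([np.arctan2(-yy[0],yy[1]),np.arctan2(xx[1],xx[0])]);Y=np.array([-np.sin(th),np.cos(th)]);X=np.array([Y[1],-Y[0]])
P=c+20*Y;print('pocket',P,onz(im,237,229.7,22)[:2],'knob pred',P+126*Y,onz(im,169,234.4,107)[:2],onz(sc,130+152/3,160+72/3,107)[:2])
b=onz(im,293.7,202.1,72)[:2];print('ball',b,proj(sc,[*b,72]),'rel',(b-P)@X,(b-P)@Y)
u=(P-b)/np.linalg.norm(P-b);a=np.degrees(np.arctan2(u[1],u[0]));print(a,np.linalg.norm(P-b))
s=b-75*u;print(s,goto([*s,200],a))
E
```

```text
[530.13300278  73.40817531] 8.325850578023026 8.096991457912274 [np.float64(256.43538679500256), np.float64(356.2874000254405), np.float64(256.22983631050926), np.float64(357.3741204242124)]
pocket [527.27647823  93.20313092] [527.30763282  93.5012456 ] knob pred [509.28037359 217.91135125] [510.77113306 214.48223891] [512.19352348 216.41119618]
ball [582.71049864 -21.19010534] [298.04833172 211.54380453] rel 38.5273442984529 -121.13788367785986
115.8544463148659 127.11704496503306
[615.41698212 -88.68296376] (array([-615.7, -537.6,   41.7]), array([-0.   ,  0.   ,  0.836]))
```

```bash
python3 -m inch '[[[-616,-538,41,0,0,0.836,100],[-616,-538,41,0,0,0.836,100],[-616,-538,41,0,0,0.836,100],[-616,-538,41,0,0,0.836,100],[-616,-538,41,0,0,0.836,100],[-616,-538,41,0,0,0.836,100],[-616,-538,41,0,0,0.836,100],[-616,-538,41,0,0,0.836,100],[-616,-538,41,0,0,0.836,100],[-616,-538,41,0,0,0.836,100],[-616,-538,41,0,0,0.836,100],[-616,-538,41,0,0,0.836,100],[-616,-538,41,0,0,0.836,100],[-616,-538,41,0,0,0.836,100],[-616,-538,41,0,0,0.836,100],[-616,-538,41,0,0,0.836,100],[-616,-538,41,0,0,0.836,100],[-616,-538,41,0,0,0.836,100],[-616,-538,41,0,0,0.836,100],[-616,-538,41,0,0,0.836,100]]]'
python3 -c "
from h import *
print(status.get_obs()['t'],goto([615.4,-88.7,75],115.85))"
```

```text
t: 2.3
ee_pos: [614.8, -87.5, 200.6]
orientation: [-1.666, -2.662, 0.0]
ft_force: [-0.7, 1.1, -1.0]
width: 87.7
grasp_force: 0.0
2.3 (array([-1.500e+00,  1.000e-01,  1.256e+02]), array([-0.001, -0.001,  0.001]))
```

```bash
python3 -m inch '[[[0,0,50,0,0,0,100],[0,0,90,0,0,0,100],[0,0,115,0,0,0,100],[0,0,125,0,0,0,100],[0,0,125,0,0,0,100],[14,0,125,0,0,0,100],[24,0,125,0,0,0,100],[32,0,125,0,0,0,100],[35,0,125,0,0,0,100],[37,0,125,0,0,0,100],[39,0,125,0,0,0,100],[41,0,125,0,0,0,100],[43,0,125,0,0,0,100],[45,0,125,0,0,0,100],[47.5,0,125,0,0,0,100],[50,0,125,0,0,0,100],[53,0,125,0,0,0,100],[56,0,125,0,0,0,100],[60,0,125,0,0,0,100],[64,0,125,0,0,0,100]]]'
python3 - <<'E'
from h import *
im=cam('top');h=cv2.cvtColor(im['frame'],cv2.COLOR_RGB2HSV)
save(im,'t2.png')
E
```

```text
t: 4.3
ee_pos: [587.6, -31.1, 75.7]
orientation: [-1.668, -2.662, 0.0]
ft_force: [0.0, 0.5, 0.2]
width: 87.6
grasp_force: 0.0
```

View pics/t2.png

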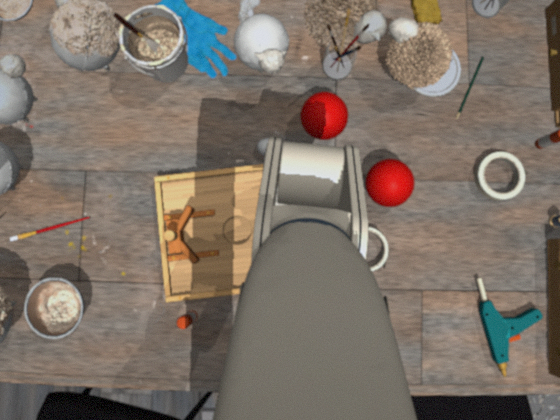

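The top view is blocked by the arm; the jaw, pocket and glue stick at (183,322) look unchanged. I'll use the scene camera instead.

Run:
```python
from h import *
im=cam('scene');save(im,'s2.png')
print(proj(im,[573,-1,72]))
```

```text
[287.16724898 211.33308317]
```

View pics/s2.png

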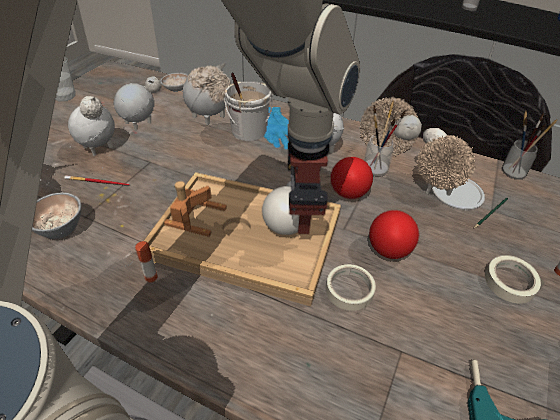

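The ball's left edge is at (262,211), so its centre is near (286,211). It's nested against the fingers as predicted, so I'll keep pushing.

```bash
python3 -m inch '[[[4,0,0,0,0,0,100],[8,0,0,0,0,0,100],[12.5,0,0,0,0,0,100],[17,0,0,0,0,0,100],[22,0,0,0,0,0,100],[27,0,0,0,0,0,100],[32,0,0,0,0,0,100],[37,0,0,0,0,0,100],[42,0,0,0,0,0,100],[47,0,0,0,0,0,100],[51.5,0,0,0,0,0,100],[56,0,0,0,0,0,100],[60,0,0,0,0,0,100],[64,0,0,0,0,0,100],[68,0,0,0,0,0,100],[72,0,0,0,0,0,100],[75,0,0,0,0,0,100],[78,0,0,0,0,0,100],[81,0,0,0,0,0,100],[84,0,0,0,0,0,100]]]'
python3 - <<'E'
from h import *
im=cam('scene');cv2.imwrite('pics/s3.png',cv2.resize(im['frame'][150:310,130:390],None,fx=3,fy=3)[:,:,::-1])
print(proj(im,[527.3,93.2,62]))
E
```

```text
t: 6.4
ee_pos: [551.1, 44.4, 75.7]
orientation: [1.669, 2.662, 0.0]
ft_force: [-0.4, -0.4, 0.5]
width: 87.8
grasp_force: 0.0
[236.49477612 213.98874706]
```

View pics/s3.png

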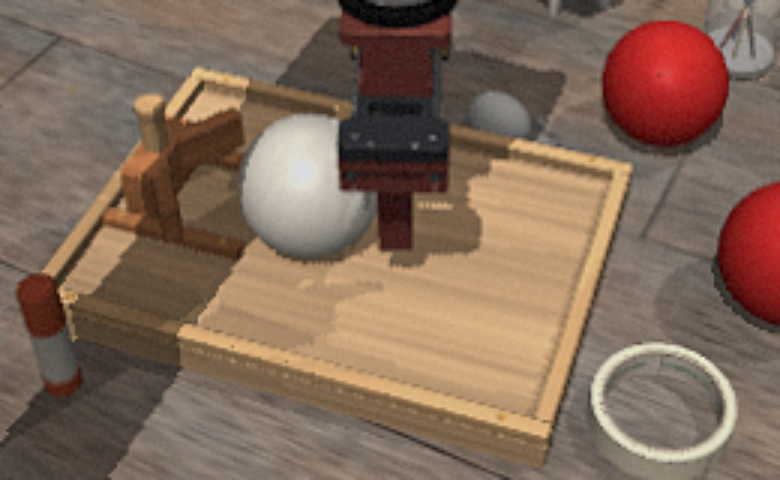

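The ball's centre is at about crop (310,188), which is image (233,213), close to the seated prediction of (236.5,214). I'll back off, rise and measure it.

```bash
python3 -m inch '[[[-5,0,0,0,0,0,100],[-15,0,0,0,0,0,100],[-35,0,0,0,0,0,100],[-60,0,-10,0,0,0,100],[-75,0,-50,0,0,0,100],[-75,0,-100,0,0,0,100],[-75,0,-125,0,0,0,100],[-75,0,-125,0,0,0,100]]]'
python3 - <<'E'
from h import *
for k in range(2):
    im=cam('scene');print(proj(im,[527.3,93.2,62]),proj(im,[527.3,93.2,72]))
    h=cv2.cvtColor(im['frame'],cv2.COLOR_RGB2HSV);m=np.zeros(h.shape[:2],np.uint8);s=np.s_[175:250,195:275]
    m[s]=((h[...,1]<50)&(h[...,2]>70))[s]
    c=max(cv2.findContours(m,0,2)[0],key=cv2.contourArea);print(cv2.minEnclosingCircle(c),cv2.fitEllipse(cv2.convexHull(c)))
cv2.imwrite('pics/s4.png',cv2.resize(im['frame'][130:310,130:390],None,fx=3,fy=3)[:,:,::-1])
P=np.array([527.3,93.2]);a=np.radians(8.2);Y=np.array([-np.sin(a),np.cos(a)])
for d in(165,):p=P+d*Y;print(d,p,goto([*p,200],98.2),goto([*p,200],-81.8),status.get_obs()['qpos'].round(2))
E
```

```text
t: 7.25
ee_pos: [586.8, -24.6, 205.1]
orientation: [1.666, 2.655, 0.006]
ft_force: [-0.4, -0.3, -0.7]
width: 87.7
grasp_force: 0.0
[236.49477612 213.98874706] [236.2833109  210.45769179]
((234.9251708984375, 212.40277099609375), 23.946781158447266) ((235.10716247558594, 212.5274200439453), (47.01629638671875, 47.619911193847656), 25.19359588623047)
[236.49477612 213.98874706] [236.2833109  210.45769179]
((234.94650268554688, 212.4031219482422), 23.94261360168457) ((235.00953674316406, 212.5078887939453), (47.14662551879883, 47.53175354003906), 33.58243942260742)
165 [503.76622594 256.5130781 ] (array([287.5,  49.8,   0.8]), array([0.001, 0.   , 0.307])) (array([287.5,  49.8,   0.8]), array([-1.000e-03,  1.000e-03, -2.834e+00])) [-0.06  0.41  1.75 -0.    0.97 -0.51]
```

View pics/s4.png

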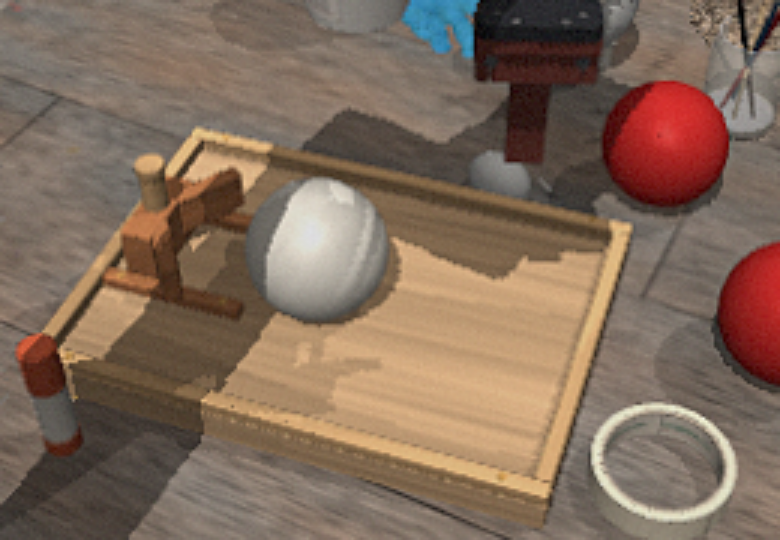

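The ball rests still at (235,212.5), within 2 px of the seated prediction; unseated it would be at least 10 px away. The jaw, glue stick, egg and tape haven't moved. Next I'll go behind the knob with the gripper shut.

```bash
python3 -m inch '[[[50,9,0,0,0,0.05,0],[100,18,0,0,0,0.15,0],[150,26,0,0,0,0.25,0],[200,35,0,0,0,0.307,0],[250,44,0,0,0,0.307,0],[292,51,0,0,0,0.307,0],[292,51,0,0,0,0.307,0],[292,51,0,0,0,0.307,0],[292,51,0,0,0,0.307,0]]]'
python3 - <<'E'
from h import *
a=np.radians(8.2);Y=np.array([-np.sin(a),np.cos(a)]);P=np.array([527.3,93.2])
im=cam('top');h=cv2.cvtColor(im['frame'],cv2.COLOR_RGB2HSV);m=np.zeros(h.shape[:2],np.uint8);s=np.s_[195:262,205:275]
m[s]=((h[...,1]<60)&(h[...,2]>60))[s]
c=max(cv2.findContours(m,0,2)[0],key=cv2.contourArea);e=cv2.fitEllipse(cv2.convexHull(c));print(e,onz(im,*e[0],62))
save(im,'t5.png')
print(goto([*(P+170*Y),99],98.2),status.get_obs()['width'],status.get_obs()['t'])
E
```

```text
t: 8.25
ee_pos: [502.2, 260.5, 199.5]
orientation: [-2.056, -2.375, 0.004]
ft_force: [0.1, -0.5, -0.1]
width: 19.6
grasp_force: 0.0
((234.9414520263672, 228.61375427246094), (49.01692199707031, 49.693058013916016), 38.635833740234375) [527.48463857  94.10729453  62.        ]
(array([  1.2,   0.9, 100.8]), array([-0.002,  0.001, -0.001])) 15.457479322596866 8.3
```

View pics/t5.png

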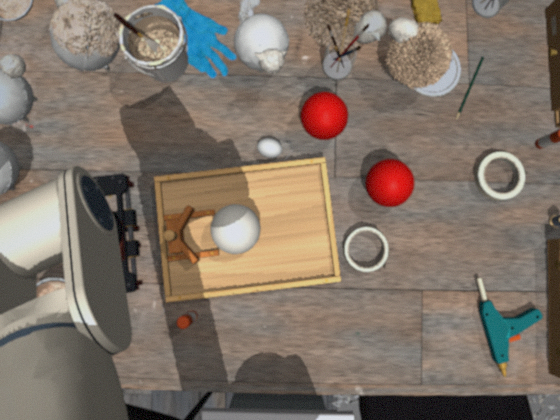

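Top view: the ball at (235,228.6) maps to (527.5,94.1), so it's seated to within 1 mm. Now I'll descend behind the knob and push.

```bash
python3 -m inch '[[[1,0,50,0,0,0,0],[1,0,85,0,0,0,0],[1,0,101,0,0,0,0],[1,0,101,0,0,0,0],[-10,0,101,0,0,0,0],[-16,0,101,0,0,0,0],[-20,0,101,0,0,0,0],[-24,0,101,0,0,0,0],[-28,0,101,0,0,0,0],[-32,0,101,0,0,0,0],[-36,0,101,0,0,0,0],[-40,0,101,0,0,0,0],[-44,0,101,0,0,0,0],[-48,0,101,0,0,0,0],[-52,0,101,0,0,0,0],[-56,0,101,0,0,0,0],[-60,0,101,0,0,0,0],[-64,0,101,0,0,0,0],[-68,0,101,0,0,0,0],[-70,0,101,0,0,0,0]]]'
python3 -m inch '[[[-1.5,0,0,0,0,0,0],[-3,0,0,0,0,0,0],[-4,0,0,0,0,0,0],[-4,0,0,0,0,0,0]]]'
python3 -c "
from h import *
im=cam('scene');cv2.imwrite('pics/s6.png',cv2.resize(im['frame'][130:310,130:390],None,fx=3,fy=3)[:,:,::-1])
print((status.get_obs()['ee_pos'][:2]-[527.3,93.2])@[-.1426,.9898],proj(im,[517.2,163.5,107]))"
```

```text
t: 10.3
ee_pos: [512.6, 192.1, 99.7]
orientation: [2.056, 2.375, -0.0]
ft_force: [0.2, 2.1, 0.3]
width: 0.2
grasp_force: 0.8
t: 10.7
ee_pos: [513.0, 188.4, 99.6]
orientation: [-2.056, -2.375, 0.0]
ft_force: [1.1, 1.2, -0.1]
width: 0.5
grasp_force: 0.5
96.29154990001949 [203.26768731 190.13884324]
```

View pics/s6.png

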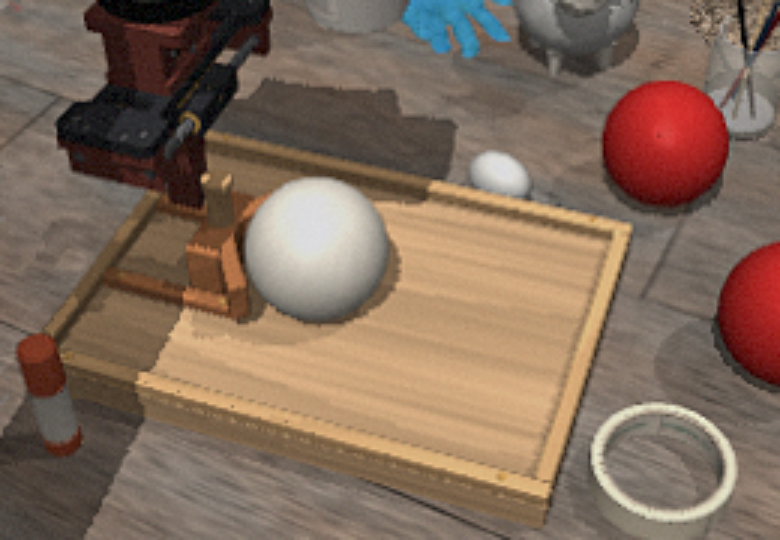

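The jaw is following the fingers (knob at crop (217,180)) and the ball is still. I'll take the last few mm in small steps until the force rises at the stop.

```bash
python3 -m inch '[[[-1,0,0,0,0,0,0],[-2,0,0,0,0,0,0],[-3,0,0,0,0,0,0]]]'; python3 -m inch '[[[-0.5,0,0,0,0,0,0],[-1,0,0,0,0,0,0]]]';python3 -m inch '[[[-0.5,0,0,0,0,0,0],[-1,0,0,0,0,0,0]]]'
```

```text
t: 11.05
ee_pos: [513.3, 186.5, 99.7]
orientation: [-2.056, -2.374, -0.002]
ft_force: [-2.6, 12.3, 0.3]
width: 0.5
grasp_force: 6.0
t: 11.25
ee_pos: [513.3, 186.3, 99.7]
orientation: [-2.056, -2.373, -0.003]
ft_force: [-3.3, 14.9, 0.2]
width: 0.2
grasp_force: 7.6
t: 11.45
ee_pos: [513.4, 186.1, 99.7]
orientation: [-2.056, -2.372, -0.004]
ft_force: [-4.4, 19.5, -0.2]
width: 0.5
grasp_force: 10.0
```

It's firm at about 20 N, so it's on the stop. Next I'll back off, rise clear and verify.

```bash
python3 -m inch '[[[5,0,0,0,0,0,0],[15,0,0,0,0,0,0],[30,0,0,0,0,0,0],[40,0,-20,0,0,0,0],[60,0,-60,0,0,0,0],[100,0,-100,0,0,0,0],[145,0,-120,0,0,0,0],[180,0,-120,0,0,0,0],[180,0,-120,0,0,0,0]]]'
python3 - <<'E'
from h import *
im=cam('top');h=cv2.cvtColor(im['frame'],cv2.COLOR_RGB2HSV);m=np.zeros(h.shape[:2],np.uint8);s=np.s_[195:262,205:275]
m[s]=((h[...,1]<60)&(h[...,2]>60))[s]
c=max(cv2.findContours(m,0,2)[0],key=cv2.contourArea);e=cv2.fitEllipse(cv2.convexHull(c));print(e,onz(im,*e[0],62))
P=np.array([527.3,93.2]);Y=np.array([-.1426,.9898]);
for d in(71,73,75):print(d,proj(im,[*(P+d*Y),107])*4-[145*4,150*4])
cv2.imwrite('pics/t7.png',cv2.resize(im['frame'][150:300,145:345],None,fx=4,fy=4,interpolation=cv2.INTER_CUBIC)[:,:,::-1])
E
```

```text
t: 12.35
ee_pos: [487.5, 366.8, 221.2]
orientation: [2.051, 2.379, 0.006]
ft_force: [-0.2, -0.3, 0.3]
width: 0.4
grasp_force: 0.0
((234.48452758789062, 228.67576599121094), (49.26887512207031, 50.39372634887695), 56.85782241821289) [527.33590568  95.01175014  62.        ]
71 [203.86856795 327.18713582]
73 [199.67318142 327.66990952]
75 [195.47812854 328.15259401]
```

View pics/t7.png

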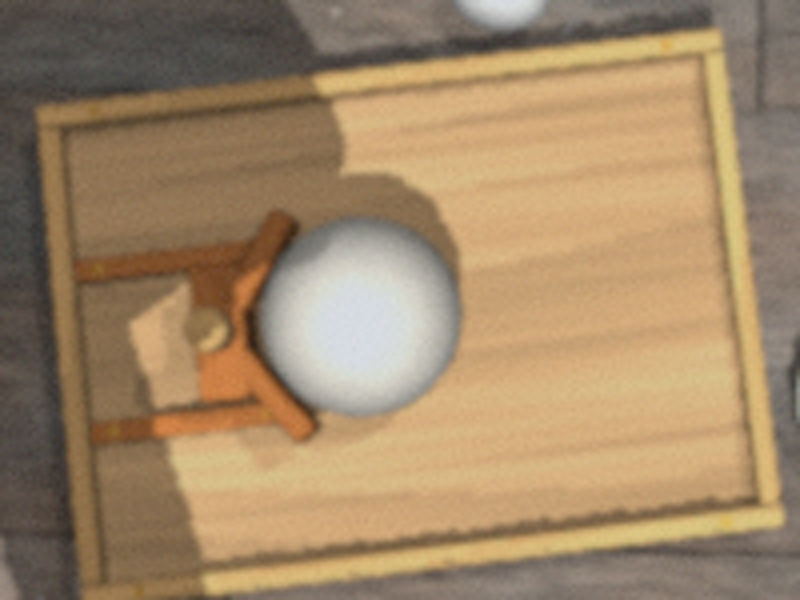

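Top view: the knob is at crop (209,330), about 54 mm of travel and at its stop. The ball is still in the pocket at crop (358,315), and the arm is clear. Handing in.

```bash
python3 -c "
from workcell import ctrl
print(ctrl.close_job())"
```

```text
the job is handed in; nothing more can be done
None
```

The ball sits in the pocket, the V jaw is pushed home to its stop, nothing beside the board was touched, and the job is handed in at about 12.5 s.

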